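# Check a coolant brick with the contact thermometer

## Robot

A 6-joint arm with a two-finger parallel gripper is mounted at the origin on the work surface. World frame = base frame: x ahead of the robot, y to its left, z up, the work surface at z = 0. Lengths are in m, angles in rad, forces in N, time in s.
With the tool pointing down it reaches from about 0.3 to 0.775 m from the base axis. Payload 14.6 kg.
Tool frame: the origin (TCP) lies on the centre line of the jaws, within the pads' length; the fingertips stand 19 mm ahead of it and the grasp point (between the pads) is the TCP; y points along the fingers, x is the direction in which the jaws open and shut, and the axes are right-handed (so a half turn about y gives the same grasp; the last joint's range is limited). The gripper opens to 94 mm and grips with 3 to 60 N. Pads are 16 mm wide; open, the fingers measure 119 mm over their backs; the gripper's body (75 mm by 177 mm) begins 78 mm behind the grasp point.
Start: joints at [1.04, 0.3, 1.521, -0, 1.321, -0.067], TCP at [0.246, 0.492, 0.224] pointing down, gripper open.
Joint ranges: [-3.03, 3.03], [-0.79, 2.21], [0.23, 2.52], [-1.04, 4.18], [0, 3.07], [-2.55, 2.55]. Speed limits (rad/s): [2.22, 2.22, 2.57, 3.14, 3.14, 3.14].

## Interface

Orientations are given as [roll, pitch, yaw] about the fixed x, y, z axes, in that order (R = Rz(yaw) Ry(pitch) Rx(roll)).
In Python, from station import ctrl, optics gives the robot as it stands.
- The arm moves only by the tool jog_arm, never from a script. Its argument "targets" is a list of rows, each a list of 3 entries, a list of its own where there are three numbers: the finger opening in cm, from 0 to 9.4, then the shift along the tool's x, y, z in cm, then the turn about the tool's y in rad. A call has 1 to 10 rows; each row is the pose to reach, as a shift and turn from the pose commanded when the call began, along the tool's axes at that moment; what a row does not reach only later rows make up. A row lasts 1/10 s, in which the tool goes at most 50 mm and 8.59 degrees, less where a joint would pass 70% of its speed; a pose out of reach is approached as far as the arm can. A call with a gripper value outside its range is refused whole. The fingers move at their own pace and stop on an object; "grip_force" is the grip in N (left out, the last holds). Time passes only in rows, so rows that repeat a pose let the fingers close. It gives the time, the measured TCP pose, the force and the opening at its end, in the units of the state.
- ctrl.get_obs(): the state, without advancing time (a new reading comes with each control period).
- optics.camera(name): name is "scene" or "top" or "wrist"; returns a dict with "img" (480x640x3 uint8, red, green, blue), "range_z" (480x640 float32, m along the optical axis (not along the pixel's ray), 0 where there is no reading), "camera_matrix" (3x3 intrinsics, pixels), "world_to_cam" (4x4, takes a point from world to camera coordinates); the wrist camera has in their place "mount" (4x4, takes a point from camera to tool coordinates, whose origin is the TCP and whose axes are the tool frame's). Camera axes: x right, y up, looking along -z (the intrinsics and any distortion apply to the point x, -y, -z); pixel columns grow to the right and rows downward; lengths in m; the calibration is good to about 2 mm. A picture is of the moment at which its call begins: read the wrist's pose just before it.
- ctrl.hand_in(): hands the job in, once; it reports no verdict.
The state is a dict: "time_s": time; "qpos": joint angles; "joint_vel": joint speeds; "tau": joint torques, N m; "ee_pos": TCP position; "eef_rot": TCP orientation; "force": force on the tool from outside, world axes, zero at the start; "moment": the same for the moment, N m; "grip_width": finger opening in m.
Only numpy, scipy, OpenCV 4.12 (cv2) and the standard library are available. Lean on these libraries where they do the work, as an engineer would, in place of code of your own. Each camera call takes 0.05 s, during which the arm holds its last target. There are 200 camera calls.

## Task

Take the light-blue coolant brick out of its sloping rack and stand it upright on its plain long edge, red spot on top, in the middle of the green mat, and let go of it. Then take the yellow contact thermometer from its holder and, keeping it upright, press its copper tip gently onto the red spot so that the sprung tip goes about halfway in (neither barely touching nor bottomed out). Finish while still holding it there, with the brick standing by itself, and leave everything else on the bench in its place.

Things in the scene. Friction and masses are not known exactly. Their poses are not given: they have to be found in the camera images.
- brick: Loose light-blue rigid coolant brick, about 0.36 kg, 28 mm thick (x), 110 long (y), 100 high (z). Origin: centre of its plain long edge, the one to stand on; z points to the opposite edge, with the red spot. At the start it leans in the rack 35 degrees off upright, away from the robot, spotted edge uppermost; the 45 mm next to that edge are clear on both faces for pinching across the thickness.
- spot (a point): Centre of the red spot (16 mm disc with a white 6 mm centre) on the brick's upper long edge: at (0, 30, 100) mm in the brick's frame, so 30 mm from the middle of that edge. x, y, z axes as the brick's.
- rack: Fixed sloping aluminium rack on a dark foot 110 x 120 mm, left or right of the mat. Origin on the bench under it, -x roughly towards the robot. The brick's origin rests at about (-20, 0, 30) mm in its frame, on a ledge; the sloping plate backs only the lowest 48 mm of the brick's under face.
- mat: Fixed thin green mat, 160 (x) x 120 (y) x 3 mm thick, with a white cross at its centre. Origin: centre of its underside (on the bench); its top is 3 mm up. The brick may face any way on it.
- holder: Fixed holder on the other side of the mat: dark 100 x 100 mm foot, two posts and a grey 64 x 64 mm plate, its top 90 mm above the bench, with a 16 mm through hole in the centre. Origin: centre of its underside. The thermometer hangs in the hole; lift it straight up at least 70 mm to clear it.
- probe: Loose contact thermometer, 0.1 kg, upright in the holder; z up along it. Origin: underside of its yellow square handle, which rests on the holder's plate. Handle 24 x 24 mm (sides along x and y), 55 mm up from the origin; below it a 10 mm steel shank, 50 mm long, then the 8 mm copper sprung tip, ending 65 mm below the origin when free.
- tip (a point): Centre of the flat end face of the copper tip (8 mm in diameter); z points up along the thermometer.
- plunger (a joint): How far the copper tip is pressed in, m: 0 free, 0.010 bottomed out. Spring: about 1 N to start moving, then 0.4 N for each mm (5 N at the end).
- carton: Loose bystander, leave alone: white paper carton 60 x 100 x 75 mm. Origin: centre of its underside.
- amber: Loose bystander, leave alone: amber glass jar, 60 mm diameter, 90 mm high. Origin: centre of its underside.
- beaker: Loose bystander, leave alone: clear beaker, 70 mm diameter, 85 mm high. Origin: centre of its underside.
- tubes: Loose bystander, leave alone: blue rack of capped tubes, 70 x 150 mm, 99 mm high. Origin: centre of its underside.
- timer: Loose bystander, leave alone: flat white timer 65 x 65 x 20 mm. Origin: centre of its underside.
- gel: Loose bystander, leave alone: white gel bottle with a blue cap, 56 mm diameter, 130 mm high. Origin: centre of its underside.
Mind the look-alikes: they are no part of the job. Of the things that look like the brick, the smaller one is meant. There is more than one size of the probe; the job needs the larger.

How it is judged:
By the outcome, as a careful person would: the job done as asked, in the order asked, and still so for the second after the job is handed in, while the arm keeps its last pose, push and grip.
It also fails if it takes over 51 s, if anything falls off the work surface, if the arm or the gripper's body presses on something with over 40 N, if the wrist force passes 120 N, or if a joint passes its speed limit or range.

## Working session

There is one attempt and no reset: what is moved stays moved. The work goes in short steps, Python scripts to look and compute and a tool call to move; the robot and the scene stay as the last step left them, time stands still between calls to the robot, and variables do not carry over. Pictures are saved under pics/ and viewed, about 8 in all and at most 12, crops included, and the job is handed in when it is done.

Besides the shell and the picture viewer there is one more tool, called after "Call:" in YAML: its name, and indented under it one key for each argument. jog_arm: Moves the arm, as the interface text tells. Its arguments: {"type":"object","properties":{"targets":{"type":"array","items":{"type":"array"}},"grip_force":{"type":"number"}},"required":["targets"]}

```bash
mkdir -p pics; ls; cat > h.py <<'E'
import numpy as np, cv2
from station import ctrl, optics
from scipy.spatial.transform import Rotation as R
def tool():
    o=ctrl.get_obs(); T=np.eye(4); T[:3,:3]=R.from_euler('xyz',o['eef_rot']).as_matrix(); T[:3,3]=o['ee_pos']; return T,o
def shot(n):
    T,o=tool(); c=optics.camera(n)
    c['c2w']=T@np.array(c['mount']) if n=='wrist' else np.linalg.inv(c['world_to_cam'])
    return c
def cloud(c):
    d=c['range_z']; K=c['camera_matrix']; v,u=np.mgrid[:480,:640]
    P=np.stack([(u-K[0,2])/K[0,0]*d,-(v-K[1,2])/K[1,1]*d,-d],-1)
    return P@c['c2w'][:3,:3].T+c['c2w'][:3,3]
def ray(c,u,v,z):
    K=c['camera_matrix']; d=c['c2w'][:3,:3]@np.array([(u-K[0,2])/K[0,0],-(v-K[1,2])/K[1,1],-1]); o=c['c2w'][:3,3]
    return o+d*(z-o[2])/d[2]
def save(c,n): cv2.imwrite('pics/'+n,c['img'][...,::-1])
E
python3 - <<'E'
from h import *
np.set_printoptions(precision=3,suppress=True)
T,o=tool(); print(o); print(T)
for n in('scene','top'):
    c=shot(n); save(c,n+'0.png'); print(n,c['camera_matrix'],c['c2w'],[k for k in c]); np.savez(n+'0.npz',**c)
E
```

```text
pics
{'time_s': 0.0, 'qpos': array([ 1.04 ,  0.3  ,  1.522,  0.   ,  1.321, -0.067]), 'joint_vel': array([-0.002, -0.001,  0.002,  0.001,  0.   ,  0.002]), 'tau': array([ -0.002, -53.182, -35.273,   0.071,   0.024,  -0.   ]), 'ee_pos': array([0.246, 0.492, 0.224]), 'eef_rot': array([-1.571,  0.001,  1.107]), 'force': array([ 0.771,  0.21 , -0.253]), 'moment': array([-0.028,  0.066, -0.037]), 'grip_width': 0.09421935398619419}
[[ 0.447 -0.001 -0.894  0.246]
 [ 0.894 -0.001  0.447  0.492]
 [-0.001 -1.     0.     0.224]
 [ 0.     0.     0.     1.   ]]
scene [[588.197   0.    317.269]
 [  0.    588.197 242.368]
 [  0.      0.      1.   ]] [[ 0.007 -0.664  0.748  1.561]
 [ 1.    -0.01  -0.018 -0.033]
 [ 0.019  0.747  0.664  1.018]
 [ 0.     0.     0.     1.   ]] ['img', 'range_z', 'camera_matrix', 'world_to_cam', 'c2w']
top [[453.402   0.    313.156]
 [  0.    453.402 233.311]
 [  0.      0.      1.   ]] [[-0.022  0.998 -0.062  0.429]
 [-1.    -0.022  0.009 -0.001]
 [ 0.008  0.062  0.998  1.455]
 [ 0.     0.     0.     1.   ]] ['img', 'range_z', 'camera_matrix', 'world_to_cam', 'c2w']
```

View pics/scene0.png

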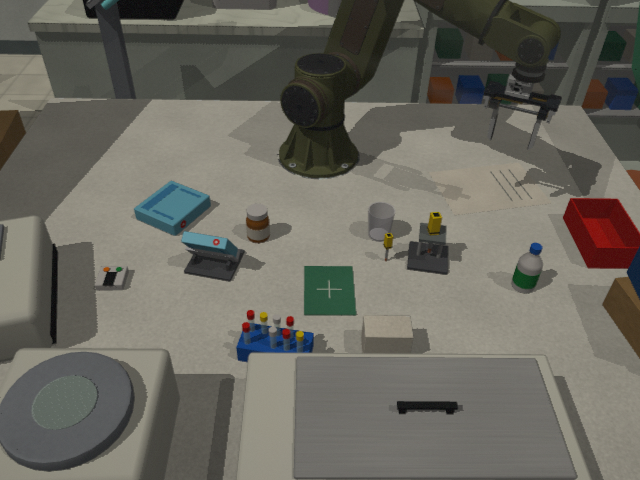

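View pics/top0.png

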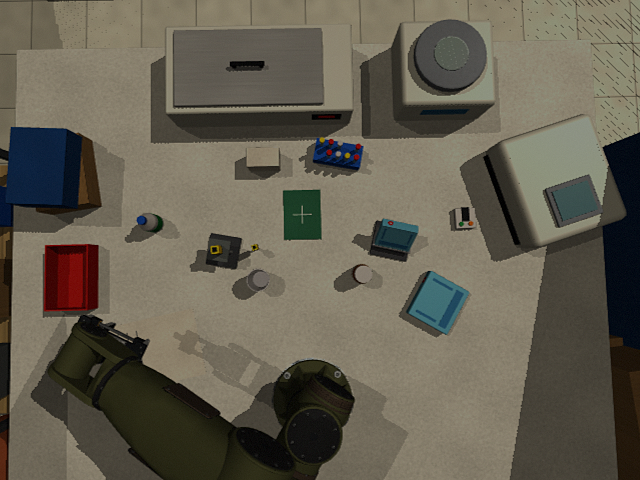

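```bash
python3 - <<'E'
from h import *
np.set_printoptions(precision=3,suppress=True)
S=dict(np.load('scene0.npz')); Tp=dict(np.load('top0.npz'))
def crop(c,x,y,w,h,k): return cv2.resize(c['img'][y:y+h,x:x+w,::-1],None,fx=k,fy=k,interpolation=cv2.INTER_CUBIC)
cv2.imwrite('pics/crops.png',np.vstack([np.hstack([crop(S,125,175,130,100,3),crop(S,350,195,130,100,3)]),np.hstack([crop(Tp,350,195,130,100,3),crop(Tp,190,215,130,100,3)])]))
def comps(c,name,lo,hi,mn):
    h=cv2.cvtColor(c['img'],cv2.COLOR_RGB2HSV); m=cv2.inRange(h,lo,hi); P=cloud(c)
    n,l,s,ce=cv2.connectedComponentsWithStats(m)
    for i in range(1,n):
        if s[i,4]>=mn:
            q=P[(l==i)&(c['range_z']>0)]
            if len(q) and q[:,0].max()<.8: print(name,ce[i],s[i,4],'med',np.median(q,0),'min',q.min(0),'max',q.max(0))
for c,t in((S,'S'),(Tp,'T')):
    comps(c,t+'blue',(88,80,60),(100,255,255),60)
    comps(c,t+'yellow',(22,150,80),(32,255,255),8)
    comps(c,t+'red',(0,150,80),(6,255,255),4); comps(c,t+'green',(60,80,40),(85,255,255),300)
# mat cross & rect from top
for c in(S,Tp):
    m=cv2.inRange(cv2.cvtColor(c['img'],cv2.COLOR_RGB2HSV),(60,80,40),(85,255,255))
    cs=max(cv2.findContours(m,0,2)[0],key=cv2.contourArea)
    r=cv2.boxPoints(cv2.minAreaRect(cs)); M=cv2.moments(cv2.convexHull(cs)); 
    print('mat',ray(c,M['m10']/M['m00'],M['m01']/M['m00'],.003),[ray(c,*p,.003)[:2] for p in r])
E
```

```text
Sblue [106.885   2.949] 78 med [-0.469 -0.718  0.288] min [-0.528 -0.754  0.265] max [-0.453 -0.689  0.304]
Sblue [173.096 208.084] 2141 med [ 0.323 -0.39   0.037] min [ 0.202 -0.496 -0.002] max [ 0.4   -0.304  0.045]
Sblue [208.337 241.605] 564 med [ 0.533 -0.265  0.108] min [ 0.492 -0.325  0.038] max [ 0.559 -0.206  0.121]
Syellow [434.213 222.348] 207 med [0.483 0.27  0.126] min [0.458 0.26  0.098] max [0.49  0.286 0.147]
Syellow [387.948 240.052] 96 med [0.485 0.165 0.072] min [0.469 0.157 0.049] max [0.491 0.175 0.087]
Syellow [434.5 234. ] 8 med [0.485 0.276 0.093] min [0.478 0.267 0.087] max [0.486 0.286 0.094]
Syellow [263.033 316.311] 61 med [ 0.755 -0.122  0.096] min [ 0.659 -0.139 -0.002] max [ 0.763 -0.115  0.101]
Sred [599.844 229.148] 2759 med [0.379 0.746 0.026] min [ 0.296  0.67  -0.007] max [0.507 0.808 0.075]
Sred [607.75 204.5 ] 4 med [0.305 0.783 0.052] min [0.302 0.779 0.043] max [0.308 0.786 0.053]
Sred [599.857 210.571] 14 med [0.305 0.767 0.029] min [0.302 0.76  0.014] max [0.314 0.773 0.048]
Sred [597.25 209.25] 4 med [0.304 0.76  0.032] min [0.299 0.759 0.03
[... 2810 characters left out ...]
737 -0.154  0.091] max [ 0.749 -0.142  0.104]
Tred [390.1 222.4] 10 med [ 0.541 -0.242  0.11 ] min [ 0.535 -0.249  0.108] max [ 0.545 -0.237  0.119]
Tred [ 68.14  279.534] 371 med [0.383 0.714 0.069] min [ 0.291  0.671 -0.005] max [0.502 0.848 0.077]
Tred [ 70.005 280.271] 1315 med [0.387 0.76  0.004] min [ 0.302  0.718 -0.007] max [0.473 0.804 0.016]
Tgreen [301.675 214.254] 1729 med [0.58  0.022 0.003] min [ 0.503 -0.037 -0.008] max [0.662 0.081 0.013]
mat [0.59  0.02  0.003] [array([ 0.507, -0.039]), array([0.506, 0.088]), array([0.664, 0.079]), array([ 0.665, -0.038])]
mat [0.581 0.022 0.003] [array([0.661, 0.081]), array([ 0.661, -0.037]), array([ 0.503, -0.037]), array([0.503, 0.08 ])]
```

View pics/crops.png

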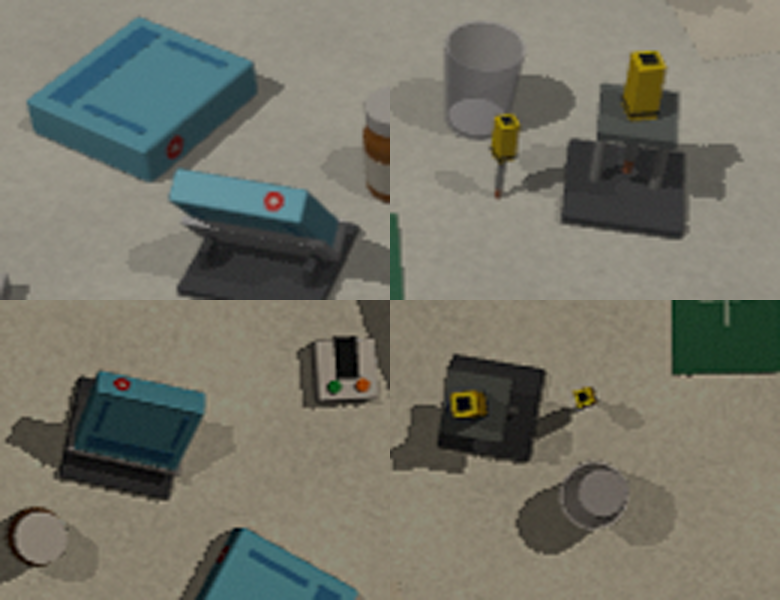

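```bash
python3 - <<'E'
from h import *
np.set_printoptions(precision=3,suppress=True)
for n in('scene','top'):
    c=dict(np.load(n+'0.npz')); P=cloud(c); h=cv2.cvtColor(c['img'],cv2.COLOR_RGB2HSV)
    m=cv2.inRange(h,(88,80,60),(100,255,255))>0
    m|=cv2.inRange(h,(0,150,80),(6,255,255))>0
    m&=(abs(P[...,0]-.53)<.06)&(abs(P[...,1]+.27)<.08)&(P[...,2]>.08)
    # top-edge face = bright pixels
    V=h[...,2]; print(n,m.sum(),np.percentile(V[m],[5,25,50,75,95]))
    f=(m&(V>np.percentile(V[m],60)-15)).astype('u1')
    cs=max(cv2.findContours(f,0,2)[0],key=cv2.contourArea); r=cv2.minAreaRect(cs); print(r)
    q=P[(f>0)&(c['range_z']>0)]; ce=np.median(q,0); w,v=np.linalg.eigh(np.cov((q-q.mean(0)).T)); print(ce,q.mean(0),np.sqrt(w*12),v.T)
c=optics.camera('wrist'); print(c['mount'],c['camera_matrix'])
E
```

```text
scene 519 [ 66. 147. 156. 157. 158.]
((203.82752990722656, 239.4917449951172), (43.520660400390625, 10.19480037689209), 9.865806579589844)
[ 0.533 -0.276  0.111] [ 0.533 -0.274  0.111] [0.01  0.024 0.105] [[ 0.55  -0.133  0.825]
 [-0.803  0.186  0.566]
 [-0.228 -0.974 -0.004]]
top 253 [ 61. 104. 107. 110. 115.]
((400.0372009277344, 225.32362365722656), (35.94882583618164, 6.592335224151611), 11.888657569885254)
[ 0.529 -0.276  0.113] [ 0.53  -0.274  0.112] [0.007 0.028 0.107] [[ 0.612 -0.144  0.778]
 [-0.757  0.178  0.629]
 [-0.229 -0.973 -0.   ]]
[[ 1.    -0.    -0.001  0.001]
 [-0.001  0.278 -0.96  -0.161]
 [ 0.001  0.96   0.278  0.08 ]
 [ 0.     0.     0.     1.   ]] [[431.967   0.    319.034]
 [  0.    431.967 247.563]
 [  0.      0.      1.   ]]
```

Candidates: light-blue at scene (172,207), lying flat and larger, against (208,241), the smaller one leaning in the rack. The second fits. Yellow probes at (435,222), larger and in the holder, against (388,241), smaller. The first fits. The crop confirms both. The measured brick edge height of 0.112 and the 35° normal match the description.

Call:
jog_arm:
  targets:
    - [9.4,[-56,0,-58.5],1.337]
    - [9.4,[-56,0,-58.5],1.337]
    - [9.4,[-56,0,-58.5],1.337]
    - [9.4,[-56,0,-58.5],1.337]
    - [9.4,[-56,0,-58.5],1.337]
    - [9.4,[-56,0,-58.5],1.337]
    - [9.4,[-56,0,-58.5],1.337]
    - [9.4,[-56,0,-58.5],1.337]
    - [9.4,[-56,0,-58.5],1.337]
    - [9.4,[-56,0,-58.5],1.337]

```text
time_s: 1.15
ee_pos: [0.4145, 0.019, 0.2246]
eef_rot: [-1.571, -0.0, -0.235]
force: [1.8, 0.3, -0.0]
grip_width: 0.094
```

Call:
jog_arm:
  targets:
    - [9.4,[16.5,0,-25.5],0]
    - [9.4,[16.5,0,-25.5],0]
    - [9.4,[16.5,0,-25.5],0]
    - [9.4,[16.5,0,-25.5],0]
    - [9.4,[16.5,0,-25.5],0]
    - [9.4,[16.5,0,-25.5],0]
    - [9.4,[16.5,0,-25.5],0]
    - [9.4,[16.5,0,-25.5],0]
    - [9.4,[16.5,0,-25.5],0]

```text
time_s: 2.05
ee_pos: [0.5167, -0.2639, 0.2244]
eef_rot: [-1.57, 0.0, -0.229]
force: [0.3, 1.0, 0.1]
grip_width: 0.0942
```

```bash
cat > m.py <<'E'
from h import *
np.set_printoptions(precision=4,suppress=True)
E
python3 - <<'E'
from m import *
T,o=tool(); print(T,o['force'])
c=shot('wrist'); save(c,'w1.png'); np.savez('w1.npz',**c)
P=cloud(c); h=cv2.cvtColor(c['img'],cv2.COLOR_RGB2HSV)
m=cv2.inRange(h,(88,80,60),(100,255,255))>0
m&=P[...,2]>.06
V=h[...,2]; q=P[m]
O=np.array([.475,-.261,0]); Rz=R.from_euler('z',-.231).as_matrix()
L=(q-O)@Rz; print('local pct',np.percentile(L,[1,50,99],axis=0))
t=np.abs(L@np.array([.574,0,.819])-(.0246+.1))<.004; print('edge',t.sum(),np.percentile(L[t],[2,50,98],axis=0))
w,v=np.linalg.eigh(np.cov(q[t].T)); print(v.T)
r=(cv2.inRange(h,(0,150,80),(6,255,255))>0)&(P[...,2]>.09); print('red',r.sum(),P[r].mean(0))
E
```

```text
[[ 0.9738 -0.0003  0.2274  0.5167]
 [-0.2274  0.0004  0.9738 -0.2639]
 [-0.0004 -1.      0.0003  0.2244]
 [ 0.      0.      0.      1.    ]] [0.2642 1.0215 0.1082]
local pct [[ 0.0073 -0.0415  0.0613]
 [ 0.0411  0.012   0.1069]
 [ 0.0696  0.0588  0.3073]]
edge 4751 [[ 0.0465 -0.0406  0.1064]
 [ 0.0573  0.0081  0.1151]
 [ 0.0697  0.0575  0.1197]]
[[ 0.4727 -0.1083  0.8745]
 [-0.8573  0.1729  0.4849]
 [-0.2038 -0.979  -0.0111]]
red 248 [ 0.5421 -0.2413  0.1165]
```

View pics/w1.png

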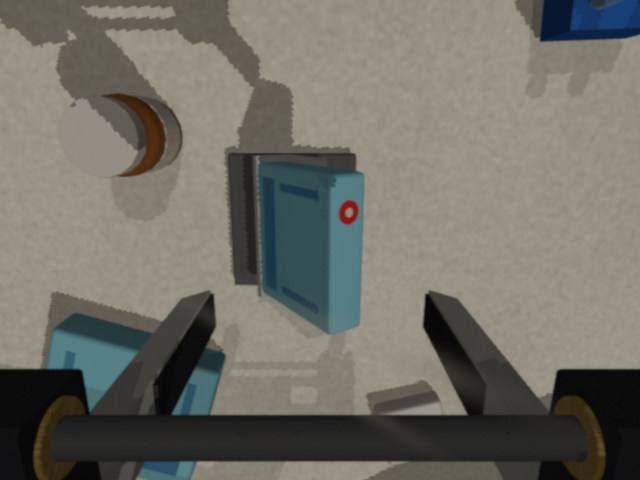

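Call:
jog_arm:
  targets:
    - [9.4,[0.4,0,-0.3],0]
    - [9.4,[0.4,4,-0.3],0]
    - [9.4,[0.4,8,-0.3],0]
    - [9.4,[0.4,11.7,-0.3],0]
    - [6.2,[0.4,11.7,-0.3],0]
    - [6.2,[0.4,11.7,-0.3],0]
    - [6.2,[0.4,11.7,-0.3],0]
    - [6.2,[0.4,11.7,-0.3],0]
  grip_force: 10

```text
time_s: 2.9
ee_pos: [0.5209, -0.269, 0.1096]
eef_rot: [-1.572, -0.003, -0.23]
force: [-0.1, 0.5, 0.1]
grip_width: 0.0652
```

```bash
python3 - <<'E'
from m import *
c=shot('wrist'); save(c,'w2.png'); T,o=tool(); print(o['ee_pos'],o['eef_rot'],o['force'],o['grip_width'])
d=o['ee_pos']-np.array([.475,-.261,0]); print(R.from_euler('z',-.231).as_matrix().T@d)
E
```

```text
[ 0.5208 -0.2689  0.1092] [-1.5716 -0.0026 -0.2299] [0.2377 0.1768 0.2294] 0.0631394927132917
[0.0464 0.0027 0.1092]
```

View pics/w2.png

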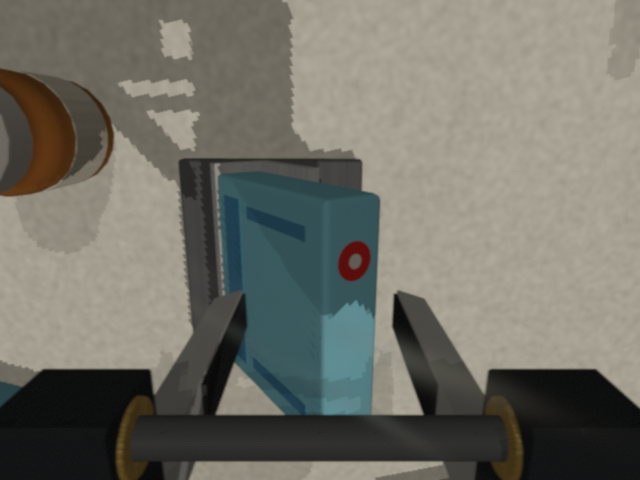

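Call:
jog_arm:
  targets:
    - [6.0,[-0.4,-0.3,0],0]
    - [5.7,[-0.8,-0.5,0],0]
    - [5.4,[-1.3,-0.7,0],0]
    - [5.1,[-1.7,-0.9,0],0]
    - [4.8,[-2.2,-1.1,0],0]
    - [4.5,[-2.6,-1.3,0],0]
    - [4.2,[-3.0,-1.4,0],0]
    - [3.9,[-3.5,-1.5,0],0]
    - [3.6,[-3.9,-1.5,0],0]
    - [3.4,[-4.3,-1.5,0],0]

```text
time_s: 3.95
ee_pos: [0.4777, -0.2587, 0.1222]
eef_rot: [-1.571, 0.001, -0.23]
force: [0.3, -1.1, 0.2]
grip_width: 0.0343
```

```bash
python3 - <<'E'
from m import *
c=shot('wrist'); save(c,'w3.png'); T,o=tool(); print(o['ee_pos'],o['eef_rot'],o['force'],o['grip_width'])
d=o['ee_pos']-np.array([.475,-.261,0]); print(R.from_euler('z',-.231).as_matrix().T@d)
E
```

```text
[ 0.4774 -0.2586  0.1222] [-1.5706  0.0009 -0.2301] [ 0.3897  0.6435 -0.6009] 0.03420744509561845
[0.0018 0.0029 0.1222]
```

View pics/w3.png

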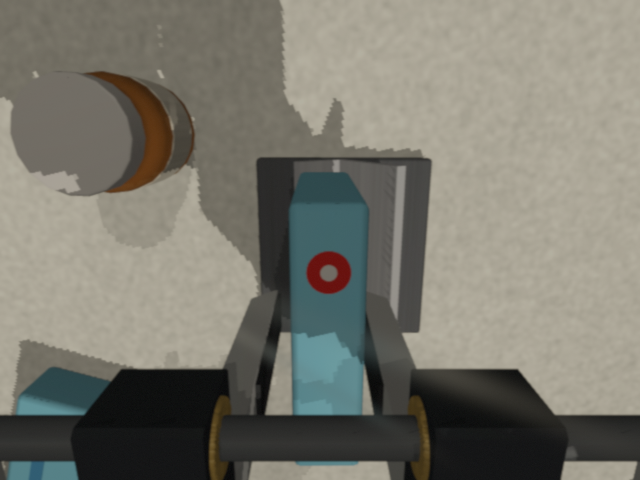

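The brick now stands upright between the fingers, with the spot at (328,272). I'll squeeze, then lift.

Call:
jog_arm:
  targets:
    - [2.4,[0,0,0],0]
    - [2.4,[0,0,0],0]
    - [2.4,[0,0,0],0]
    - [2.4,[0,-0.5,0],0]
    - [2.4,[0,-1.5,0],0]
    - [2.4,[0,-3,0],0]
    - [2.4,[0,-5,0],0]
    - [2.4,[0,-7,0],0]
    - [2.4,[0,-9,0],0]
    - [2.4,[0,-9,0],0]
  grip_force: 25

```text
time_s: 5.0
ee_pos: [0.4791, -0.2593, 0.2155]
eef_rot: [-1.572, -0.005, -0.23]
force: [0.6, -0.6, -3.8]
grip_width: 0.0277
```

```bash
cat > bt.py <<'E'
from m import *
def bottoms(c):  # brick edge-on pose from wrist view, tool coords
    P=cloud(c); h=cv2.cvtColor(c['img'],cv2.COLOR_RGB2HSV); T,_=tool()
    L=(P-T[:3,3])@T[:3,:3]
    m=(cv2.inRange(h,(88,60,40),(102,255,255))>0)&(abs(L[...,0])<.03)&(abs(L[...,2])<.08)&(L[...,1]<.1)&(c['range_z']>0)
    q=L[m]; t=q[q[:,1]<np.percentile(q[:,1],30)+.01]; print('top face tool xyz pct',np.percentile(t,[1,50,99],axis=0))
    r=(cv2.inRange(h,(0,130,60),(6,255,255))>0)&(abs(L[...,0])<.03)&(abs(L[...,2])<.08)
    print('spot tool',r.sum(),L[r].mean(0),'world',P[r].mean(0))
    A=np.c_[t[:,[0,2]],np.ones(len(t))]; print('slope y vs x,z',np.linalg.lstsq(A,t[:,1],rcond=None)[0])
E
python3 - <<'E'
from bt import *
c=shot('wrist'); save(c,'w4.png'); T,o=tool(); print(o['time_s'],o['ee_pos'],o['eef_rot'],o['force'],o['moment'],o['grip_width'])
bottoms(c)
s=shot('scene'); cv2.imwrite('pics/s4.png',cv2.resize(s['img'][150:330,120:360,::-1],None,fx=2.5,fy=2.5)); bottoms(s)
E
```

```text
5.05 [ 0.4786 -0.259   0.2135] [-1.5715 -0.0022 -0.23  ] [-0.1295 -1.0246 -4.2583] [-0.0652  0.0664  0.0118] 0.027830909539148494
top face tool xyz pct [[-0.0122 -0.0198 -0.0508]
 [ 0.0015 -0.0178  0.0144]
 [ 0.0149 -0.0124  0.0557]]
spot tool 1181 [ 0.0015 -0.0184  0.0308] world [ 0.487  -0.2293  0.2318]
slope y vs x,z [ 0.1008 -0.0061 -0.0184]
top face tool xyz pct [[-0.0102 -0.0199 -0.0526]
 [ 0.0133 -0.0075  0.0149]
 [ 0.019   0.0149  0.0558]]
spot tool 10 [-0.0009 -0.0156  0.0275] world [ 0.4835 -0.2317  0.2278]
slope y vs x,z [ 0.7025  0.0291 -0.0129]
```

View pics/s4.png

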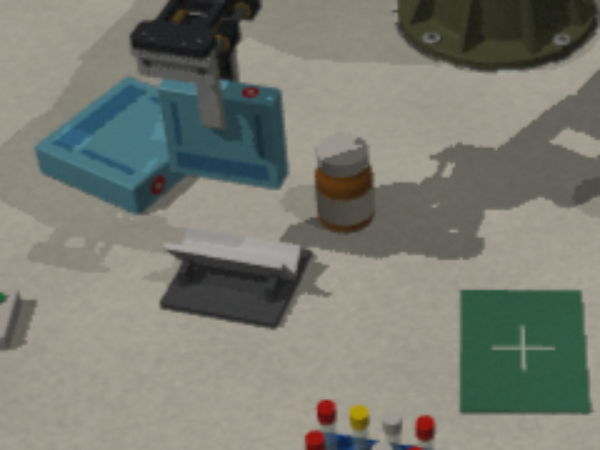

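Call:
jog_arm:
  targets:
    - [2.4,[0.3,0,2],0]
    - [2.4,[0.8,0,6],0]
    - [2.4,[1.3,0,10],0]
    - [2.4,[1.9,0,15],0]
    - [2.4,[2.5,0,20],0]
    - [2.4,[3.2,0,25],0]
    - [2.4,[3.6,0,28],0]
    - [2.4,[3.8,3,29.6],0]
    - [2.4,[3.8,7,29.6],0]
    - [2.4,[3.8,10,29.6],0]

```text
time_s: 6.1
ee_pos: [0.5814, 0.0215, 0.1087]
eef_rot: [-1.572, 0.004, -0.229]
force: [-0.2, 0.9, -2.6]
grip_width: 0.0278
```

```bash
cat > mat.py <<'E'
from bt import *
def mat(c,name):
    P=cloud(c); h=cv2.cvtColor(c['img'],cv2.COLOR_RGB2HSV)
    m=cv2.inRange(h,(60,80,25),(85,255,255)); m[(abs(P[...,0]-.58)>.15)|(abs(P[...,1]-.02)>.15)]=0
    cs=max(cv2.findContours(m,0,2)[0],key=cv2.contourArea)[:,0]
    W=np.array([ray(c,*p,.003)[:2] for p in cs]); print(name,'mat extents',W.min(0),W.max(0),'mid',(W.min(0)+W.max(0))/2)
E
python3 - <<'E'
from mat import *
c=shot('wrist'); T,o=tool(); print(o['time_s'],o['ee_pos'],o['eef_rot'],o['force'],o['moment'],o['grip_width'])
bottoms(c); mat(c,'w'); t=shot('top'); s=shot('scene'); mat(t,'t'); mat(s,'s')
k=lambda i,x,y,w,h,f: cv2.resize(i['img'][y:y+h,x:x+w,::-1],None,fx=f,fy=f)
cv2.imwrite('pics/p5.png',np.hstack([cv2.resize(c['img'][...,::-1],(400,300)),k(s,260,200,160,120,2.5)]))
E
```

```text
6.15 [0.5795 0.0211 0.1042] [-1.5729  0.0099 -0.2294] [ -1.8419  -0.2181 -10.0595] [-0.0959  0.2916  0.0124] 0.027539251458326062
top face tool xyz pct [[-0.0109 -0.0221 -0.0499]
 [ 0.0027 -0.0204  0.0149]
 [ 0.0161 -0.015   0.0566]]
spot tool 1181 [ 0.0026 -0.021   0.0317] world [0.5895 0.0514 0.1251]
slope y vs x,z [-0.0109 -0.0005 -0.0206]
w mat extents [ 0.5058 -0.0365] [0.6639 0.082 ] mid [0.5849 0.0227]
t mat extents [0.5705 0.0722] [0.5835 0.0817] mid [0.577  0.0769]
s mat extents [ 0.5072 -0.0386] [0.6651 0.0794] mid [0.5861 0.0204]
```

View pics/p5.png

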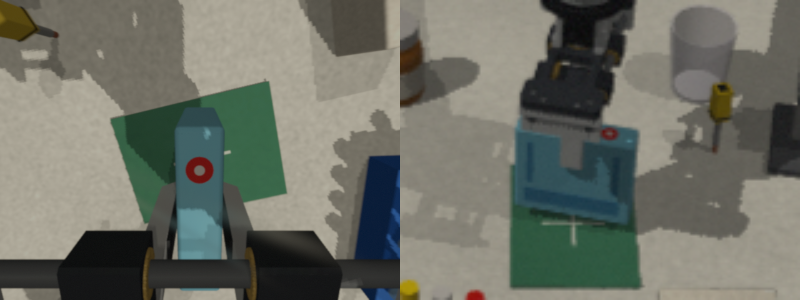

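Call:
jog_arm:
  targets:
    - [2.4,[0.3,0,0],0]
    - [2.4,[0.3,0,0],0]
    - [2.4,[0.3,0,0],0]
  grip_force: 35

```text
time_s: 6.55
ee_pos: [0.5863, 0.0199, 0.1138]
eef_rot: [-1.57, -0.002, -0.23]
force: [0.4, -0.2, -3.5]
grip_width: 0.028
```

```bash
python3 - <<'E'
from mat import *
c=shot('wrist'); T,o=tool(); print(o['time_s'],o['ee_pos'],o['eef_rot'],o['force'],o['moment'],o['grip_width'])
bottoms(c); mat(c,'w')
E
```

```text
6.6 [0.5861 0.0199 0.1135] [-1.5705 -0.0016 -0.2301] [ 0.3001 -0.9663 -2.7793] [-0.0602  0.1246 -0.0186] 0.027513004630119575
top face tool xyz pct [[-0.0124 -0.0178 -0.0508]
 [ 0.0012 -0.0161  0.0142]
 [ 0.0146 -0.0108  0.0558]]
spot tool 1170 [ 0.0011 -0.0167  0.031 ] world [0.5942 0.0498 0.1302]
slope y vs x,z [-0.0055  0.0013 -0.0164]
w mat extents [ 0.5051 -0.0378] [0.6644 0.0819] mid [0.5847 0.022 ]
```

Call:
jog_arm:
  targets:
    - [2.4,[-0.1,0.8,0],0]
    - [2.4,[-0.2,1.5,0],0]
    - [2.4,[-0.2,2.0,0],0]
    - [2.4,[-0.2,2.2,0],0]
    - [2.4,[-0.2,2.3,0],0]
    - [2.4,[-0.2,2.4,0],0]
    - [2.4,[-0.2,2.4,0],0]
    - [2.4,[-0.2,2.4,0],0]

```text
time_s: 7.4
ee_pos: [0.5838, 0.0205, 0.0886]
eef_rot: [-1.571, -0.0, -0.23]
force: [-0.1, 0.4, -2.9]
grip_width: 0.0278
```

Call:
jog_arm:
  targets:
    - [2.4,[0,0.1,0],0]
    - [2.4,[0,0.2,0],0]
    - [2.4,[0,0.2,0],0]
    - [2.4,[0,0.2,0],0]

```text
time_s: 7.8
ee_pos: [0.5839, 0.0205, 0.0875]
eef_rot: [-1.571, -0.001, -0.23]
force: [-2.4, -0.4, 8.0]
grip_width: 0.028
```

Call:
jog_arm:
  targets:
    - [2.4,[0,-0.06,0],0]
    - [2.4,[0,-0.06,0],0]
    - [2.4,[0,-0.06,0],0]
  grip_force: 8

```text
time_s: 8.1
ee_pos: [0.584, 0.0205, 0.0875]
eef_rot: [-1.571, -0.001, -0.23]
force: [-1.7, -0.2, 5.1]
grip_width: 0.028
```

Call:
jog_arm:
  targets:
    - [3.2,[0,0,0],0]
    - [4,[0,0,0],0]
    - [5,[0,0,0],0]
    - [5,[0,0,0],0]
    - [5,[0,-2,0],0]
    - [5,[0,-5,0],0]
    - [5,[0,-9,0],0]
    - [5,[0,-13,0],0]
    - [5,[0,-16,0],0]
    - [5,[0,-16,0],0]

```text
time_s: 9.1
ee_pos: [0.5849, 0.0205, 0.2516]
eef_rot: [-1.569, -0.007, -0.23]
force: [0.6, -0.9, 0.4]
grip_width: 0.0496
```

```bash
python3 - <<'E'
from mat import *
T,o=tool(); print(o['time_s'],o['ee_pos'],o['eef_rot'],o['force'],o['grip_width'])
c=shot('wrist'); s=shot('scene'); P=cloud(c); h=cv2.cvtColor(c['img'],cv2.COLOR_RGB2HSV); mat(c,'w')
r=(cv2.inRange(h,(0,130,60),(6,255,255))>0)&(P[...,2]>.08)&(abs(P[...,0]-.59)<.05)&(abs(P[...,1]-.05)<.05)
print('spot',r.sum(),P[r].mean(0)); ct=max(cv2.findContours(r.astype('u1'),0,2)[0],key=cv2.contourArea); (u,v),_,_=cv2.fitEllipse(ct); print(u,v,ray(c,u,v,.103))
hs=cv2.cvtColor(s['img'],cv2.COLOR_RGB2HSV);Ps=cloud(s);r=(cv2.inRange(hs,(0,130,60),(6,255,255))>0)&(Ps[...,2]>.08)&(abs(Ps[...,0]-.59)<.05)&(abs(Ps[...,1]-.05)<.05)
yx=np.argwhere(r).mean(0); print('scene spot',r.sum(),ray(s,yx[1],yx[0],.103))
k=lambda i,x,y,w,h,f: cv2.resize(i['img'][y:y+h,x:x+w,::-1],None,fx=f,fy=f)
cv2.imwrite('pics/p6.png',np.hstack([cv2.resize(c['img'][...,::-1],(400,300)),k(s,260,200,160,120,2.5)]))
# probe: yellow in scene/top (top face z ~ .145)
t=shot('top')
for i,n in((s,'s'),(t,'t')):
    Q=cloud(i); y=(cv2.inRange(cv2.cvtColor(i['img'],cv2.COLOR_RGB2HSV),(20,120,60),(34,255,255))>0)&(abs(Q[...,0]-.475)<.05)&(abs(Q[...,1]-.27)<.05)&(Q[...,2]>.085)
    q=Q[y]; print(n,len(q),np.percentile(q,[2,50,98],axis=0))
E
```

```text
9.1 [0.5849 0.0205 0.2516] [-1.5693 -0.0069 -0.23  ] [ 0.5907 -0.8818  0.3715] 0.04959060862841049
w mat extents [ 0.5056 -0.0372] [0.664  0.0817] mid [0.5848 0.0222]
spot 273 [0.5924 0.0515 0.1107]
316.17535400390625 197.0 [0.5921 0.0502 0.103 ]
scene spot 14 [0.5917 0.0483 0.103 ]
s 220 [[0.4636 0.261  0.0917]
 [0.4826 0.2709 0.1243]
 [0.4882 0.2856 0.1459]]
t 44 [[0.4598 0.2627 0.0898]
 [0.4696 0.2752 0.1444]
 [0.485  0.2979 0.1489]]
```

View pics/p6.png

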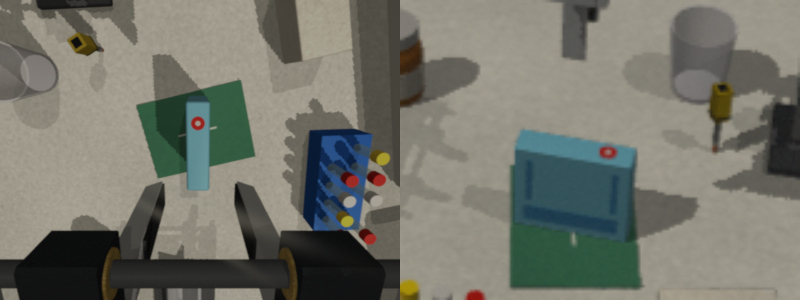

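The brick stands alone on the mat, with the spot at wrist (316,197). Next is the probe.

Call:
jog_arm:
  targets:
    - [5,[-3,0,4],0]
    - [5,[-6,0,8],0]
    - [5,[-10,0,12],0]
    - [5,[-13,0,17],0]
    - [5,[-16,0,21],0]
    - [5,[-16.8,0,22],0]
    - [5,[-16.8,0,22],0]
    - [5,[-16.8,0,22],0]

```text
time_s: 10.05
ee_pos: [0.4699, 0.2729, 0.2458]
eef_rot: [-1.572, 0.001, -0.229]
force: [0.1, -0.4, -0.4]
grip_width: 0.0503
```

```bash
python3 - <<'E'
from m import *
T,o=tool(); print(o['time_s'],o['ee_pos'],o['eef_rot'])
c=shot('wrist'); save(c,'w7.png'); P=cloud(c); h=cv2.cvtColor(c['img'],cv2.COLOR_RGB2HSV)
b=(P[...,2]>.132)&(P[...,2]<.155)&(abs(P[...,0]-.472)<.04)&(abs(P[...,1]-.273)<.04)
b=cv2.morphologyEx(b.astype('u1'),cv2.MORPH_OPEN,np.ones((3,3))); ct=max(cv2.findContours(b,0,2)[0],key=cv2.contourArea)[:,0]
W=np.array([ray(c,*p,.145)[:2] for p in ct],np.float32)*1000; print('handle top rect mm',cv2.minAreaRect(W),len(ct))
p=(P[...,2]>.08)&(P[...,2]<.1)&(abs(P[...,0]-.475)<.07)&(abs(P[...,1]-.27)<.07)
ct=max(cv2.findContours(p.astype('u1'),0,2)[0],key=cv2.contourArea)[:,0]
W=np.array([ray(c,*q,.090)[:2] for q in ct],np.float32)*1000; print('plate rect mm',cv2.minAreaRect(W))
E
```

```text
10.05 [0.4699 0.2729 0.2458] [-1.5723  0.0015 -0.2289]
handle top rect mm ((473.845458984375, 276.4969787597656), (24.396581649780273, 26.52986717224121), 7.144045352935791) 91
plate rect mm ((473.88677978515625, 275.1205139160156), (65.23668670654297, 64.0872802734375), 79.60729217529297)
```

View pics/w7.png

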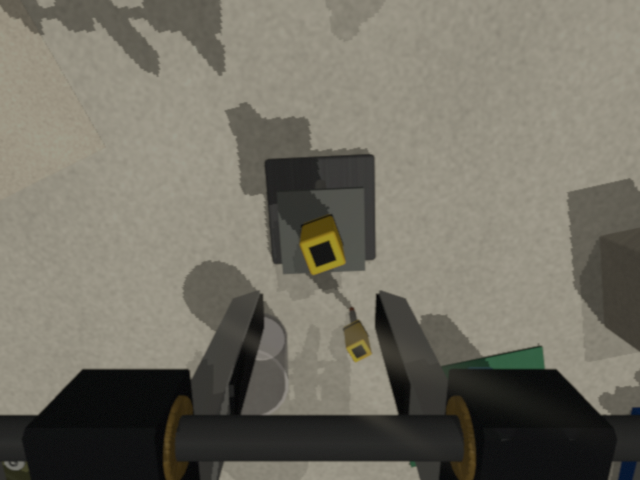

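```bash
python3 - <<'E'
from m import *
T,o=tool(); c=shot('wrist'); h=cv2.cvtColor(c['img'],cv2.COLOR_RGB2HSV)
y=(cv2.inRange(h,(20,120,40),(34,255,255))>0); y[:,:280]=0;y[:,370:]=0;y[:200]=0;y[290:]=0
V=h[...,2]; th,_=cv2.threshold(V[y].reshape(-1,1),0,255,cv2.THRESH_OTSU); print('otsu',th)
f=(y&(V>th)).astype('u1'); ct=max(cv2.findContours(f,0,2)[0],key=cv2.contourArea)[:,0]
W=np.array([ray(c,*p,.145)[:2] for p in ct],np.float32)*1000; print(cv2.minAreaRect(W)); print('px',cv2.minAreaRect(ct))
k=((V<45)).astype('u1'); k[:,300:] *=1; k[:230]=0;k[270:]=0;k[:,:305]=0;k[:,340:]=0
ct=max(cv2.findContours(k,0,2)[0],key=cv2.contourArea)[:,0]; W=np.array([ray(c,*p,.145)[:2] for p in ct],np.float32)*1000; print('black',cv2.minAreaRect(W))
E
```

```text
otsu 114.0
((473.6332702636719, 274.71148681640625), (23.51280403137207, 23.213102340698242), 7.240444183349609)
px ((321.4864196777344, 251.86203002929688), (35.3153190612793, 37.19879913330078), 70.34617614746094)
black ((473.3714599609375, 274.4210205078125), (12.219884872436523, 12.490789413452148), 7.531218528747559)
```

Call:
jog_arm:
  targets:
    - [5,[0.3,0,0.25],-0.15]
    - [5,[0.3,0,0.25],-0.3]
    - [5,[0.3,0,0.25],-0.357]
    - [5,[0.3,3,0.25],-0.357]
    - [5,[0.3,6,0.25],-0.357]
    - [5,[0.3,9,0.25],-0.357]
    - [5,[0.3,11,0.25],-0.357]
    - [5,[0.3,12.3,0.25],-0.357]
    - [5,[0.3,12.3,0.25],-0.357]
    - [5,[0.3,12.3,0.25],-0.357]
  grip_force: 10

```text
time_s: 11.15
ee_pos: [0.4743, 0.2745, 0.1248]
eef_rot: [-1.571, -0.001, 0.126]
force: [0.7, 1.3, 0.6]
grip_width: 0.0502
```

```bash
python3 - <<'E'
from m import *
T,o=tool(); print(o['time_s'],o['ee_pos'],o['eef_rot'],o['force'],o['grip_width'])
c=shot('wrist'); save(c,'w8.png')
E
```

```text
11.15 [0.4743 0.2745 0.1248] [-1.5706 -0.0008  0.1264] [0.6951 1.2999 0.5996] 0.05016918610226624
```

View pics/w8.png

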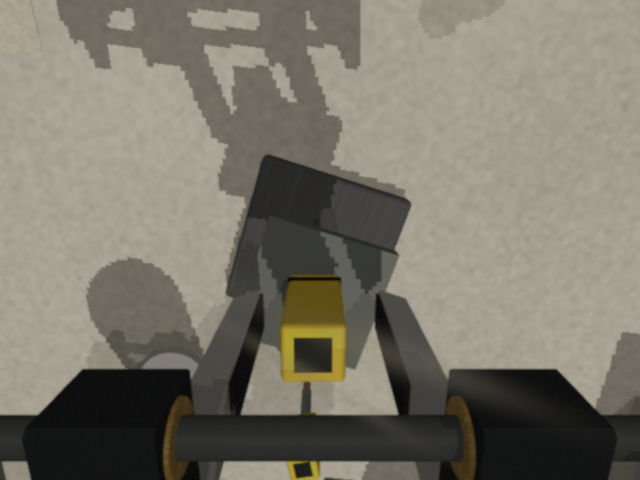

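Call:
jog_arm:
  targets:
    - [5,[-0.15,0,0],0]
    - [3,[-0.15,0,0],0]
    - [2,[-0.15,0,0],0]
    - [2,[-0.15,0,0],0]
    - [2,[-0.15,0,0],0]
    - [2,[-0.15,0,0],0]

```text
time_s: 11.8
ee_pos: [0.4723, 0.2746, 0.1241]
eef_rot: [-1.571, -0.0, 0.127]
force: [-1.6, -0.1, 2.1]
grip_width: 0.0239
```

Call:
jog_arm:
  targets:
    - [2,[-0.15,0,0],0]
    - [2,[-0.15,0,0],0]
  grip_force: 30

```text
time_s: 12.0
ee_pos: [0.4708, 0.2744, 0.1242]
eef_rot: [-1.571, -0.0, 0.127]
force: [0.5, 0.4, 1.9]
grip_width: 0.0239
```

Call:
jog_arm:
  targets:
    - [2,[0.15,-0.3,0],0]
    - [2,[0.15,-1,0],0]
    - [2,[0.15,-2.5,0],0]
    - [2,[0.15,-5,0],0]
    - [2,[0.15,-8,0],0]
    - [2,[0.15,-11,0],0]
    - [2,[0.15,-13,0],0]
    - [2,[0.15,-13,0],0]

```text
time_s: 12.8
ee_pos: [0.473, 0.2749, 0.257]
eef_rot: [-1.569, -0.004, 0.127]
force: [-0.1, -0.8, -1.5]
grip_width: 0.0239
```

```bash
cat > spot.py <<'E'
from m import *
def look(fn):
    T,o=tool(); print(o['time_s'],o['ee_pos'],o['eef_rot'],o['force'],o['grip_width'])
    s=shot('scene'); t=shot('top'); c=shot('wrist'); save(c,fn+'_w.png'); cv2.imwrite(fn,s['img']) if 0 else save(s,fn+'_s.png')
    for i,n in((c,'wrist'),(s,'scene'),(t,'top')):
        Q=cloud(i); h=cv2.cvtColor(i['img'],cv2.COLOR_RGB2HSV)
        r=((cv2.inRange(h,(0,130,60),(7,255,255))>0)&(abs(Q[...,0]-.592)<.03)&(abs(Q[...,1]-.049)<.03)&(Q[...,2]>.08)).astype('u1')
        if r.sum()>5:
            p=np.argwhere(r).mean(0); print(n,'spot',r.sum(),p[::-1],ray(i,p[1],p[0],.103))
        y=(cv2.inRange(h,(20,120,40),(34,255,255))>0)&(np.linalg.norm(Q-T[:3,3],axis=-1)<.06)&(i['range_z']>0)
        if y.sum()>5: print(n,'handle in tool frame',y.sum(),np.percentile((Q[y]-T[:3,3])@T[:3,:3],[2,50,98],axis=0).tolist())
        k=(cv2.inRange(h,(3,80,30),(16,255,255))>0)&(np.linalg.norm(Q-(T[:3,3]-[0,0,.095]),axis=-1)<.03)&(i['range_z']>0)
        if k.sum()>2: print(n,'copper tool',k.sum(),((Q[k]-T[:3,3])@T[:3,:3]).mean(0),'px',np.argwhere(k).mean(0)[::-1])
    return s,t,c
E
python3 - <<'E'
from spot import *
look('w9')
E
```

```text
12.8 [0.473  0.2749 0.257 ] [-1.5692 -0.0045  0.1271] [-0.14   -0.8231 -1.5369] 0.02390098839256846
wrist handle in tool frame 5263 [[-0.011349112989601937, -0.018852898889532767, -0.010483543151891164], [0.00032351681854726674, -0.015421275769501785, 0.011111773931057457], [0.011850130018503881, 0.031064465474035984, 0.012134639282007845]]
wrist copper tool 51 [-0.0001  0.0947  0.003 ] px [318.8431 255.4706]
scene spot 14 [342.7857 260.3571] [0.5915 0.0489 0.103 ]
scene handle in tool frame 142 [[-0.012409203107405382, -0.02080003164746056, -0.013793483011311138], [0.006529197288066826, 0.008523679010846535, -0.011766400869470447], [0.015693104373072107, 0.03355972014933117, 0.0052802621550476535]]
scene copper tool 11 [ 0.0027  0.0936 -0.0026] px [437.1818 208.9091]
top spot 13 [291.7692 208.2308] [0.5897 0.0493 0.103 ]
```

Call:
jog_arm:
  targets:
    - [2,[1,0,-3],0]
    - [2,[2.5,0,-7],0]
    - [2,[4,0,-11],0]
    - [2,[5.5,0,-15],0]
    - [2,[7,0,-19],0]
    - [2,[8.3,0,-22],0]
    - [2,[8.9,0,-23.9],0]
    - [2,[8.9,0,-23.9],0]
    - [2,[8.9,0,-23.9],0]
    - [2,[8.9,0,-23.9],0]

```text
time_s: 13.95
ee_pos: [0.5904, 0.0496, 0.2535]
eef_rot: [-1.571, 0.001, 0.128]
force: [-0.5, 0.1, -0.7]
grip_width: 0.0239
```

Call:
jog_arm:
  targets:
    - [2,[0,1.5,0],0]
    - [2,[0,3,0],0]
    - [2,[0,3.5,0],0]
    - [2,[0,3.5,0],0]
    - [2,[0,3.5,0],0]

```text
time_s: 14.45
ee_pos: [0.591, 0.0491, 0.2198]
eef_rot: [-1.571, -0.001, 0.128]
force: [-0.1, -0.1, -1.7]
grip_width: 0.0237
```

```bash
python3 - <<'E'
from spot import *
s,t,c=look('w10')
k=lambda i,x,y,w,h,f: cv2.resize(i['img'][y:y+h,x:x+w,::-1],None,fx=f,fy=f)
cv2.imwrite('pics/p10.png',np.hstack([k(c,240,180,160,160,2.5),k(s,290,190,100,100,4)]))
E
```

```text
14.45 [0.591  0.0491 0.2198] [-1.5709 -0.0009  0.1275] [-0.1339 -0.0886 -1.6936] 0.023702446283841033
wrist spot 265 [318.4642 246.2528] [0.592  0.0511 0.103 ]
wrist handle in tool frame 5269 [[-0.010455833037340444, -0.022408657081126365, -0.010449086142691461], [0.0012790174831956598, -0.019041958992940672, 0.011216014116200877], [0.01281853796860776, 0.02702908522256456, 0.012216194976576354]]
wrist copper tool 77 [0.0013 0.0996 0.0025] px [318.7532 252.8831]
scene spot 15 [342.4    260.5333] [0.5921 0.048  0.103 ]
scene handle in tool frame 74 [[-0.009433131004265408, -0.017681104466802808, -0.013227878065894151], [0.010353846199450414, 0.015980538040414844, -0.011729173327950537], [0.015499711744090063, 0.033530667600644895, 0.005825701636090677]]
scene copper tool 11 [ 0.0026  0.0972 -0.0021] px [342.5455 254.7273]
```

View pics/p10.png

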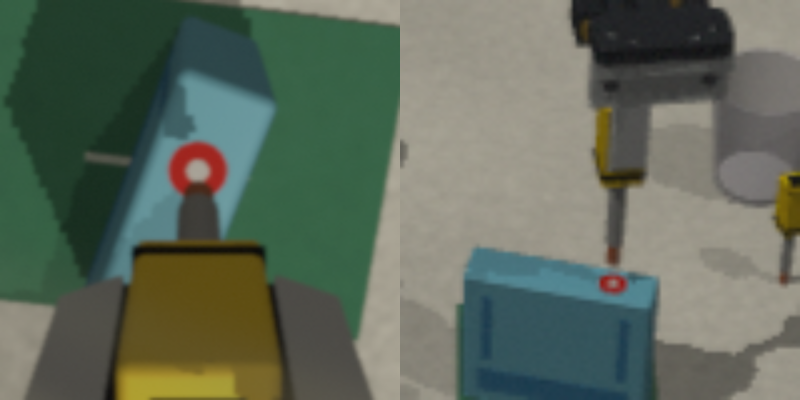

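Left view: tip directly over the white centre. Right: tip just above the spot, same column. I'll approach and use the force to detect contact.

Call:
jog_arm:
  targets:
    - [2,[0,0.7,0.05],0]
    - [2,[0,1.3,0.05],0]
    - [2,[0,1.5,0.05],0]
    - [2,[0,1.5,0.05],0]
    - [2,[0,1.5,0.05],0]

```text
time_s: 15.1
ee_pos: [0.5908, 0.0492, 0.2041]
eef_rot: [-1.571, 0.0, 0.127]
force: [-0.4, -0.1, -0.5]
grip_width: 0.024
```

Call:
jog_arm:
  targets:
    - [2,[0,0.1,0],0]
    - [2,[0,0.2,0],0]
    - [2,[0,0.3,0],0]
    - [2,[0,0.3,0],0]
    - [2,[0,0.3,0],0]

```text
time_s: 15.6
ee_pos: [0.5908, 0.0492, 0.2012]
eef_rot: [-1.571, -0.0, 0.127]
force: [-0.2, -0.0, 0.8]
grip_width: 0.0242
```

Call:
jog_arm:
  targets:
    - [2,[0,0.1,0],0]
    - [2,[0,0.2,0],0]
    - [2,[0,0.2,0],0]
    - [2,[0,0.2,0],0]

```text
time_s: 16.0
ee_pos: [0.5909, 0.0492, 0.1991]
eef_rot: [-1.571, -0.0, 0.127]
force: [0.1, -0.4, 1.7]
grip_width: 0.0244
```

```bash
python3 - <<'E'
from spot import *
s,t,c=look('w11')
F=[]
for i in range(8): optics.camera('top'); o=ctrl.get_obs(); F.append(np.r_[o['force'],o['ee_pos'][2]])
print(np.mean(F,0),np.std(F,0))
E
```

```text
16.0 [0.5909 0.0492 0.1991] [-1.5708 -0.0002  0.127 ] [ 0.1251 -0.3542  1.6938] 0.024419185995492775
wrist spot 264 [319.2765 254.1705] [0.592  0.0523 0.103 ]
wrist handle in tool frame 5272 [[-0.010545464226350372, -0.02235169300429866, -0.010232922644878972], [0.001180422199166385, -0.019063813073715113, 0.011397802502290633], [0.012757213792025098, 0.02681618940137693, 0.0124545739137046]]
wrist copper tool 64 [0.0013 0.0895 0.0032] px [319.     256.7656]
scene spot 15 [342.4    260.8667] [0.5932 0.048  0.103 ]
scene handle in tool frame 68 [[-0.005758158656044018, -0.015216250176278322, -0.013013684915782713], [0.010370784629509692, 0.017963132048155764, -0.011588083369391038], [0.014943319718391981, 0.03311361764643145, 0.007158846222855674]]
scene copper tool 12 [ 0.0029  0.0927 -0.0016] px [342.5 260. ]
[ 0.7815 -0.0982  1.4837  0.1991] [0.4457 0.4272 0.3783 0.    ]
```

Call:
jog_arm:
  targets:
    - [2,[0,0.07,0],0]
    - [2,[0,0.14,0],0]
    - [2,[0,0.14,0],0]
    - [2,[0,0.14,0],0]
    - [2,[0,0.14,0],0]

```text
time_s: 17.05
ee_pos: [0.5908, 0.0492, 0.1977]
eef_rot: [-1.571, -0.0, 0.127]
force: [1.0, -0.3, 1.4]
grip_width: 0.0239
```

```bash
python3 - <<'E'
from spot import *
F=[]
for i in range(16): optics.camera('top'); o=ctrl.get_obs(); F.append(np.r_[o['force'],o['ee_pos']])
print(np.mean(F,0),np.std(F,0))
s,t,c=look('w12')
k=lambda i,x,y,w,h,f: cv2.resize(i['img'][y:y+h,x:x+w,::-1],None,fx=f,fy=f)
cv2.imwrite('pics/p12.png',np.hstack([k(c,240,180,160,160,2.5),k(s,290,190,100,100,4)]))
E
```

```text
[0.5197 0.1121 1.8606 0.5908 0.0492 0.1977] [0.5349 0.4776 0.4694 0.     0.     0.    ]
17.85 [0.5908 0.0492 0.1976] [-1.5708 -0.      0.127 ] [0.4441 0.3674 1.4969] 0.02396259159082211
wrist spot 265 [319.3623 254.8528] [0.592  0.0522 0.103 ]
wrist handle in tool frame 5272 [[-0.010504320551597645, -0.022393848692368178, -0.01025350918016089], [0.001218926947225348, -0.019095460903575938, 0.011421475347592842], [0.012790053611134155, 0.026476476375426744, 0.012477748890022513]]
wrist copper tool 58 [0.0011 0.0881 0.0032] px [318.5345 257.5517]
scene spot 12 [342.5833 260.4167] [0.5917 0.0485 0.103 ]
scene handle in tool frame 67 [[-0.006900254073245679, -0.015028973883496081, -0.013222847524971723], [0.010475496621745892, 0.02036756404286813, -0.011573631917882297], [0.01483956343090753, 0.03445444177111322, 0.007552928402174771]]
scene copper tool 11 [ 0.0029  0.0909 -0.0019] px [342.3636 259.9091]
```

```bash
python3 -c "
from station import ctrl; print(ctrl.hand_in())"
```

```text
the job is handed in; nothing more can be done
None
```

I stood the brick on its plain long edge in the middle of the green mat and released it. I then pressed the yellow thermometer onto the red spot, and I handed in at about 18 s while still holding it there.

- **Brick:** I tipped it upright against its ledge in the rack, gripped it at 28 mm and carried it over. After release it stood alone. Its centre measured about (0.585, 0.020), against a mat middle of about (0.585, 0.022).
- **Tip position:** the thermometer hung straight in the jaws. Its tip measured about (0.592, 0.050), within about 1 mm of the spot centre at (0.592, 0.050).
- **Press depth:** the averaged contact force was about 2.9 N after allowing for the probe's weight, which puts the sprung tip about 4.6 mm in. The height reading gave about 4.3 mm, so the two roughly agree on near halfway.

**Not checked by eye:**
- The last picture was refused because I had reached the 12-picture limit. The final state rests on colour, depth and force readings only; they showed the spot still in place and the probe not slipping in the grip.
- I did not re-measure the other things on the bench. The planned paths stayed clear of them, and the force readings showed no unexpected contact.

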